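# Close the pellet press half a turn past contact

### The job

Slide the die carrier into the bench screw press until it is fully home against the stop, then wind the crank clockwise (seen from above) until you feel the press foot touch the die, and add half a turn more from that point, no further. Leave the press tightened like that and let go; do not shift the other things on the bench.

Things in the scene. Friction and masses are not known exactly. Their poses are not given: they have to be found in the camera images.
- press: Grey C-frame bench screw press, fixed, 300 x 120 mm, 205 mm high without its crank. Origin on the bench under the screw axis; z up; its +x runs along the channel from the open mouth to the column at the back (x 50 to 100 mm). Bed top at height 30 mm, two rails 12 mm high, channel 64 mm wide centred on y = 0. Head: x -25 to 100 mm, 80 mm wide, height 155 to 205 mm.
- stop (a point): Middle of the face of the press's stop block (22 mm high) at the closed end of the channel, at press x = 30 mm, y = 0, height 41 mm. The carrier's leading end must butt against it.
- carrier: Loose steel slide plate 230 x 60 x 8 mm (0.6 to 1.1 kg) in the channel, drawn out 45 to 80 mm. On it a fixed round die, 50 mm across, and a 30 mm punch head: top 58 mm above the plate's underside (88 mm above the bench). Origin: plate's underside, under the die's axis; +x points to the stop; leading end at x = 30 mm. Home = origin under the screw axis (within 4 mm).
- carrier_knob (a point): On the axis of the carrier's upright black round handle (22 mm across, 60 mm high, standing on the plate), 25 mm below its top, 35 mm above the plate, at carrier x = -175 mm, y = 0. Free to grip from above with any jaw direction.
- crank_knob (a point): Middle of the crank's upright black round grip (22 mm across, 55 mm high, spins freely on its own axis), 60 mm from the screw axis, height 262 mm, standing on the flat crank arm (top at 235 mm). It goes round in a level circle and never rises or sinks; it can be held from above with a fixed jaw direction. Screw top at the hub stays below 250 mm.
- crank (a joint): Crank angle, rad, growing clockwise seen from above; each turn lowers the foot 24 mm (3.82 mm per rad). At 0 the grip is on the press's -x side of the axis. Starts between 0 and 1.2. Stiff thread: about 7.5 N at the grip to turn it free (less is felt while standing still); it stays where it is left, also under load.
- ram: Screw that the crank lowers without turning, carrying the round steel press foot (38 mm across) under the head. Origin on the screw axis, height 160 mm at crank 0. The foot's stem length is unknown: at crank 0 its underside is 99 to 115 mm above the bench, so the contact angle (crank about 2.9 to 7.1 rad) varies and must be felt at the crank.
- axis_top (a point): On the screw axis at the top of the press head, height 205 mm: centre of the crank's circle. What is felt: the foot has a preloaded spring; on contact its push jumps to 55 N, then grows 9.5 N per rad. At the crank grip: about 3.5 N more drag at contact, then 0.6 N more per rad. Half a turn past contact = 85 N; over 104 N (0.8 turn past) the pellet cracks.
- spare_die: spare steel die, 44 mm across, 42 mm high, standing behind or before the press; leave alone. Origin at the middle of its underside.
- die_sleeve: steel ring 48 mm across, 30 mm high, standing near the press; leave alone. Origin at the middle of its underside.
- scoop: steel sample scoop like a spoon, 170 mm long, lying on the bench; leave alone. Origin at the middle of its underside.
- beaker: glass beaker, 68 mm across, 90 mm high; leave alone. Origin at the middle of its underside.
- mortar: white porcelain mortar bowl, 90 mm across, 55 mm high; leave alone. Origin at the middle of its underside.
- wash_bottle: white plastic bottle with red cap, 60 mm across, 150 mm high; leave alone. Origin at the middle of its underside.
- tube_rack: white rack 204 x 64 mm with glass test tubes, 126 mm high; leave alone. Origin at the middle of its underside.
Not all that is in view belongs to the job. What is meant by the carrier is not blue, brown or orange, and is the larger of those in its own colour.

How it is judged (in metres and radians):
On the way, in this order (a step that is already met when the one before it is completed fails the run):
1. the carrier is fully home against the stop, before the foot presses on it (x of carrier in the frame of press between -0.004 and 0.004 m and angle between carrier's own z axis and vertical below 0.05 rad and contact force between ram and carrier below 1 N), for 0.2 s.
2. the foot has been wound down onto the die, carrier still home (x of carrier in the frame of press between -0.004 and 0.004 m and angle between carrier's own z axis and vertical below 0.05 rad and contact force between ram and carrier above 10 N), for 0.1 s.
At the end, for the whole second after the job is handed in: The carrier is home (within 4 mm of its place under the screw, lying flat) and the press is left at rest, half a turn past contact within an eighth of a turn: the foot bears on the die with 77.5 to 92.5 N (x of carrier in the frame of press between -0.004 and 0.004 m and angle between carrier's own z axis and vertical below 0.05 rad and contact force between ram and carrier between 77.5 and 92.5 N and velocity of joint crank between -0.05 and 0.05 rad/s and linear speed of carrier below 0.01 m/s); the robot touches nothing.
It fails at once if the press is wound so far that the pellet cracks (more than 104 N on the die) (contact force between ram and carrier above 104 N).
It fails at once if another thing on the bench is moved by more than 30 mm (distance of any of spare_die, die_sleeve, scoop, beaker, mortar, wash_bottle, tube_rack from where it was at the start of the episode above 0.03 m).
It also fails if it takes over 72 s, if anything falls off the work surface, if the arm or the gripper's body presses on something with over 40 N, if the wrist force passes 120 N, or if a joint passes its speed limit or range.

### The arm

A 7-joint arm with a two-finger parallel gripper is mounted at the origin on the work surface. World frame = base frame: x ahead of the robot, y to its left, z up, the work surface at z = 0. Lengths are in mm, angles in degrees, forces in N, time in s.
With the tool pointing down it reaches from about 350 to 900 mm from the base axis. Payload 19.9 kg.
Tool frame: the origin (TCP) lies on the centre line of the jaws, within the pads' length; the fingertips stand r.tip_extent ahead of it and the grasp point (between the pads) lies 6 mm ahead of it (r.tip_extent is the distance from the TCP to the fingertips, in mm); z points along the fingers, y is the direction in which the jaws open and shut (so a half turn about z gives the same grasp; the last joint's range is limited). The gripper opens to 94 mm and grips with 3 to 60 N. Pads are 16 mm wide; open, the fingers measure 119 mm over their backs; the gripper's body (75 mm by 177 mm) begins 78 mm behind the grasp point.
Start: joints at [68.039, 23.915, -0.59, 92.452, 0.269, 63.638, -3.037], TCP at [209.484, -588.827, 230.425] pointing down, gripper open.
Joint ranges: [-161.28, 161.28], [-22.2, 115.67], [-73.04, 71.86], [3.21, 147.25], [-68.34, 248.33], [10.77, 114.83], [-161.83, 161.83]. Speed limits (degrees/s): [108.29, 108.29, 136.94, 136.94, 172.46, 172.46, 172.46].

### API

Orientations are given as a 3x3 rotation matrix whose columns are the frame's x, y, z axes.
In Python, from workcell import r, viewer gives the robot as it stands. The module is installed in compiled form; this text tells all that it offers.
- The arm moves only by the shell command python3 -m pendant 'ROWS'. ROWS is JSON, a list of rows, each a list of 7 numbers: the shift along the tool's x, y, z in m, then the turn, a rotation vector about the tool's x, y, z in rad, then the closure, from -1 (fully open) to 1 (shut). A call has 1 to 20 rows; each row shifts and turns the commanded pose from where the row before left it, along the tool's axes as they then stand; what a row does not reach is not made up. A row lasts 1/8 s, in which the tool goes at most 62.5 mm and 10.7 degrees, less where a joint would pass 70% of its speed; a pose out of reach is approached as far as the arm can. A call with a gripper value outside its range is refused whole. The fingers move at their own pace and stop on an object; the grip force is fixed at half the most. Time passes only in rows, so rows that do not move let the fingers close. It gives the time, the measured TCP pose, the force and the opening at its end, in the units of the state.
- r.read_state(): the state, without advancing time (a new reading comes with each control period).
- viewer.grab_frame(name): name is "scene" or "top" or "wrist"; returns the picture (400x640x3 uint8, red, green, blue); there is no depth.
- viewer.get_calibration(name): a dict with "mtx" (3x3 intrinsics, pixels), "k1" (the pictures are not rectified: a ray, as slopes to the right and down, at radius r is drawn at 1 + k1 r^2 times it, then the intrinsics apply), "R" (3x3) and "t" (3): a world point X has camera coordinates R X + t. Camera axes: x right, y down, z forward; pixel columns grow to the right and rows downward; lengths in mm; the calibration is good to about 2 mm. A picture is of the moment at which its call begins: read the wrist's pose just before it. get_calibration takes no time and is no camera call; for the wrist camera it gives the pose at the moment of the call.
- r.close_job(): hands the job in, once; it reports no verdict.
The state is a dict: "time": time; "joint_pos": joint angles; "dq": joint speeds; "joint_torque": joint torques, N m; "tool_pos": TCP position; "eef_rot": TCP orientation; "contact_force": force on the tool from outside, world axes, zero at the start; "torque": the same for the moment, N m; "grip_width": finger opening in mm.
Only numpy, scipy, OpenCV 4.12 (cv2) and the standard library are available. Lean on these libraries where they do the work, as an engineer would, in place of code of your own. Each camera call takes 0.05 s, during which the arm holds its last target. There are 200 camera calls.

## Working session

There is one attempt and no reset: what is moved stays moved. The work goes in short steps, Python scripts to look and compute and a shell command to move; the robot and the scene stay as the last step left them, time stands still between calls to the robot, and variables do not carry over. Pictures are saved under pics/ and viewed, about 8 in all and at most 12, crops included, and the job is handed in when it is done.

```bash
mkdir -p pics; cat > h.py <<'E'
from workcell import r, viewer
import numpy as np, cv2
def ray(c,u,v):
    K=np.array(c['mtx']);k=c['k1'];R=np.array(c['R']);t=np.array(c['t']).ravel()
    d=np.array([(u-K[0,2])/K[0,0],(v-K[1,2])/K[1,1]]);s=d.copy()
    for _ in range(30): s=d/(1+k*(s@s))
    w=R.T@np.array([s[0],s[1],1]); return -R.T@t,w
def atz(c,u,v,z):
    o,w=ray(c,u,v); return o+w*(z-o[2])/w[2]
def proj(c,X):
    K=np.array(c['mtx']);p=np.array(c['R'])@np.array(X,float)+np.array(c['t']).ravel()
    s=p[:2]/p[2];s=s*(1+c['k1']*(s@s));return np.array([K[0,0]*s[0]+K[0,2],K[1,1]*s[1]+K[1,2]])
E
python3 - <<'E'
from h import *
for n in("top","scene"):
    cv2.imwrite(f'pics/{n}0.png',viewer.grab_frame(n)[:,:,::-1]); c=viewer.get_calibration(n); print(n,-np.array(c['R']).T@np.array(c['t']).ravel(),c['k1'],c['mtx'])
s=r.read_state();print(s,r.tip_extent)
E
```

```text
top [ 357.19167009   54.19033504 1655.5912365 ] -0.1063406135016936 [[465.48020848   0.         318.39581838]
 [  0.         465.48020848 199.85642027]
 [  0.           0.           1.        ]]
scene [ 888.71784978 -503.41232236 1027.14858656] -0.005910792349265505 [[370.30692911   0.         320.60089067]
 [  0.         370.30692911 199.868184  ]
 [  0.           0.           1.        ]]
{'time': 0.1, 'joint_pos': array([68.03561993, 23.94567076, -0.58888503, 92.48204498,  0.27006887,
       63.63880798, -3.03672772]), 'dq': array([ 0.07548823, -0.01773344,  0.00611732, -0.09325721, -0.01124988,
       -0.0868568 , -0.03733601]), 'joint_torque': array([ 2.41607508e-03, -8.52575397e+01,  6.40757661e-01, -4.26693964e+01,
       -4.88771056e-02,  1.63157395e-02,  1.53602591e-04]), 'tool_pos': array([ 209.38633336, -588.54404811,  229.87671714]), 'eef_rot': array([[ 9.42139084e-01,  3.35221887e-01, -4.83186454e-04],
       [ 3.35222218e-01, -9.42138526e-01,  1.03057334e-03],
       [-1.09757835e-04, -1.13291825e-03, -9.99999352e-01]]), 'contact_force': array([0.0554939 , 0.58630142, 0.29896325]), 'torque': array([ 0.02262171, -0.04052557,  0.02017508]), 'grip_width': 93.9888998984825} 25.0
```

View pics/top0.png

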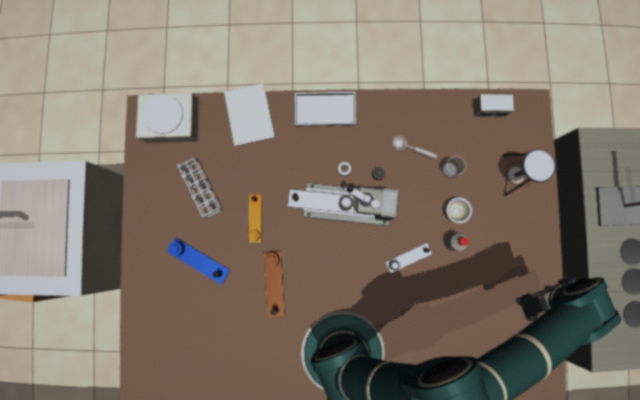

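View pics/scene0.png

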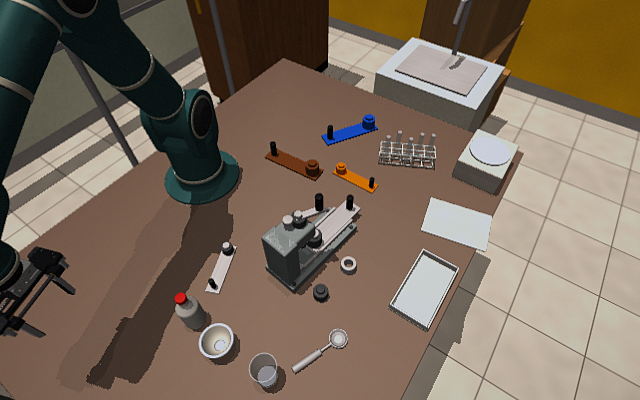

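The silver carrier sits in the press, mouth to the left (about 290,198 in the top view), with its knob near (295,198). The column is at the right (390,205), and the crank grip is near (375,197). I'll enlarge both views.

```bash
python3 - <<'E'
import cv2
a=cv2.imread('pics/top0.png')[170:240,280:410];b=cv2.imread('pics/scene0.png')[180:300,250:370]
cv2.imwrite('pics/tc.png',cv2.resize(a,None,fx=6,fy=6,interpolation=cv2.INTER_CUBIC))
cv2.imwrite('pics/sc.png',cv2.resize(b,None,fx=5,fy=5,interpolation=cv2.INTER_CUBIC))
E
```

```text
(no output)
```

View pics/tc.png

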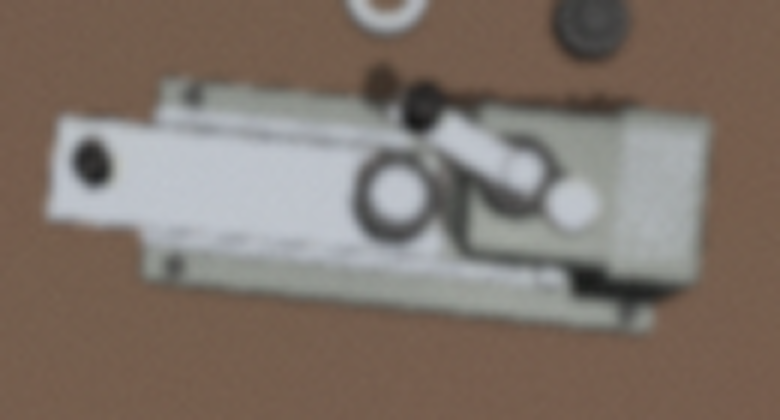

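View pics/sc.png

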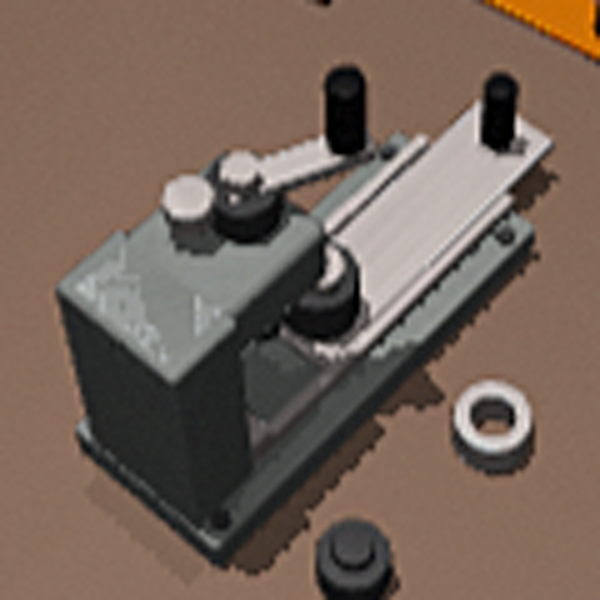

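```bash
python3 - <<'E'
from h import *
c=viewer.get_calibration('top');s=viewer.get_calibration('scene')
T=lambda x,y,z:atz(c,280+(x+.5)/6-.5,170+(y+.5)/6-.5,z)[:2].round(1)
S=lambda x,y,z:atz(s,250+(x+.5)/5-.5,180+(y+.5)/5-.5,z)[:2].round(1)
P=dict(knobtop=(T(92,160,98),S(500,82,98)),punch=(T(397,193,88),None),grip=(T(423,105,289.5),S(346,76,289.5)),hub=(T(525,167,247),S(240,167,247)),
bl=(T(143,280,30),),tl=(T(163,80,30),S(400,135,30)),br=(T(650,330,30),),bl0=(T(143,280,20),),headL=(T(462,250,205),S(322,230,205)),headR=(T(693,278,205),S(175,383,205)),tr=(T(712,120,205),S(60,290,205)))
for k,v in P.items():print(k,*v)
k,p=P['knobtop'][0],P['punch'][0];d=p-k;print(np.hypot(*d),np.degrees(np.arctan2(d[1],d[0])))
for a,b in(('bl','br'),('headL','headR'),('bl','tl'),('hub','grip')):
    d=P[b][0]-P[a][0];print(a,b,np.hypot(*d),np.degrees(np.arctan2(d[1],d[0])))
E
```

```text
knobtop [540.3 152.9] [540.1 159.3]
punch [520.3 -18.5] None
grip [542.8 -22.8] [545.1 -18.7]
hub [516.2 -76.3] [514.7 -72.1]
bl [477.3 127.9]
tl [595.1 115.1] [483.4 130.6]
br [ 444.1 -167.2]
bl0 [478.1 128.4]
headL [477.8 -46.4] [555.7 -57.2]
headR [ 461.5 -166.5] [ 548.6 -175.2]
tr [ 544.3 -179. ] [ 465.  -165.9]
172.56291606251907 -96.65552435106235
bl br 296.9616978669135 -96.41902639334515
headL headR 121.20107260251453 -97.72897159524682
bl tl 118.49337534225279 -6.201357882742118
hub grip 59.74788699192629 63.563606794207274
```

The measurements agree: 120 × 297 mm base, axis near (515,-75), yaw about -96.5°, carrier drawn out about 56 mm, crank about 0.37 rad. I'll raise and rotate the tool so that its x is press -x and its y is press +y, then travel above the carrier knob.

```bash
python3 -m pendant '[[0,0,-0.019,0,0,-0.186,-1],[0,0,-0.019,0,0,-0.186,-1],[0,0,-0.019,0,0,-0.186,-1],[0,0,-0.019,0,0,-0.186,-1],[0,0,-0.019,0,0,-0.186,-1],[0,0,-0.019,0,0,-0.186,-1],[0,0,0,0,0,0,-1]]'; python3 -m pendant '[[0.0485,0.0153,0,0,0,0,-1],[0.0485,0.0153,0,0,0,0,-1],[0.0485,0.0153,0,0,0,0,-1],[0.0485,0.0153,0,0,0,0,-1],[0.0485,0.0153,0,0,0,0,-1],[0.0485,0.0153,0,0,0,0,-1],[0.0485,0.0153,0,0,0,0,-1],[0.0485,0.0153,0,0,0,0,-1],[0.0485,0.0153,0,0,0,0,-1],[0.0485,0.0153,0,0,0,0,-1],[0.0485,0.0153,0,0,0,0,-1],[0.0485,0.0153,0,0,0,0,-1],[0.0485,0.0153,0,0,0,0,-1],[0.0485,0.0153,0,0,0,0,-1],[0.0485,0.0153,0,0,0,0,-1],[0.0485,0.0153,0,0,0,0,-1],[0,0,0,0,0,0,-1],[0,0,0,0,0,0,-1]]'
cat >> h.py <<'E'
def st():
    s=r.read_state();R=s['eef_rot'];print('t',round(s['time'],2),s['tool_pos'].round(1),'yawx',np.degrees(np.arctan2(R[1,0],R[0,0])).round(2),'F',s['contact_force'].round(1),'Ftool',(R.T@s['contact_force']).round(1),'g',round(s['grip_width'],1));return s
E
python3 - <<'E'
from h import *
c=viewer.get_calibration('wrist');s=st();print(s['eef_rot'].round(3),s['joint_pos'].round(0))
cv2.imwrite('pics/w1.png',viewer.grab_frame('wrist')[:,:,::-1])
print(proj(c,[540.3,155,98]),proj(c,[543.5,-21.5,289.5]),proj(c,[515,-75,247]))
import pickle;pickle.dump(c,open('w1.pkl','wb'))
E
```

```text
time: 0.98
tool_pos: [209.5, -589.2, 345.2]
eef_rot: [[0.114, 0.993, 0.001], [0.993, -0.114, -0.001], [-0.001, 0.001, -1.0]]
contact_force: [-0.6, -0.3, 0.3]
grip_width: 93.8
time: 3.22
tool_pos: [539.9, 154.3, 343.4]
eef_rot: [[0.116, 0.993, -0.002], [0.993, -0.116, -0.0], [-0.0, -0.002, -1.0]]
contact_force: [0.1, -0.4, -0.2]
grip_width: 93.9
t 3.23 [539.9 154.3 343.4] yawx 83.36 F [ 0.1 -0.4 -0.2] Ftool [-0.4  0.1  0.2] g 93.9
[[ 0.116  0.993 -0.002]
 [ 0.993 -0.116 -0.   ]
 [-0.    -0.002 -1.   ]] [ 21.  18. -50.  92.  14.  77. -38.]
[321.72205258 179.40286517] [348.20653024 408.68895832] [323.03909917 414.21164754]
```

View pics/w1.png

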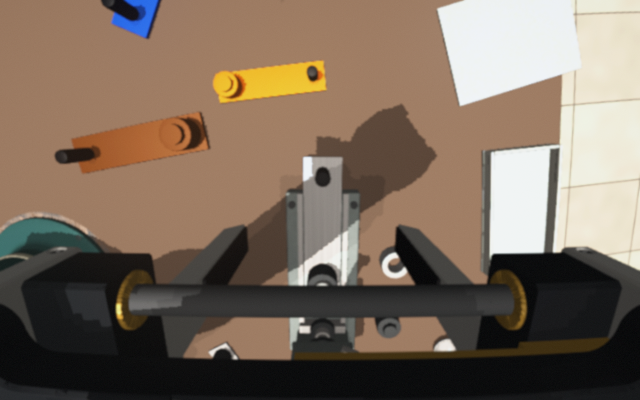

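The wrist view shows the carrier knob top at (322,176). I predicted (322,179), so it agrees within about 2 mm. Descending and gripping.

```bash
python3 -m pendant '[[0.002,0,0.044,0,0,0,-1],[0,0,0.044,0,0,0,-1],[0,0,0.044,0,0,0,-1],[0,0,0.044,0,0,0,-1],[0,0,0.044,0,0,0,-1],[0,0,0.044,0,0,0,-1],[0,0,0,0,0,0,-1],[0,0,0,0,0,0,1],[0,0,0,0,0,0,1],[0,0,0,0,0,0,1],[0,0,0,0,0,0,1],[0,0,0,0,0,0,1],[0,0,0,0,0,0,1]]'; python3 -c "
from h import *
st();print(r.read_state()['joint_pos'].round(0))"
```

```text
time: 4.9
tool_pos: [540.4, 156.6, 80.5]
eef_rot: [[0.113, 0.994, -0.0], [0.994, -0.113, 0.0], [0.0, -0.0, -1.0]]
contact_force: [-0.1, -0.6, -0.7]
grip_width: 37.5
t 4.9 [540.4 156.6  80.5] yawx 83.53 F [-0.1 -0.6 -0.7] Ftool [-0.6 -0.1  0.7] g 37.5
[ 13.  35. -41. 107.  30.  49. -50.]
```

```bash
python3 -m pendant '[[0,0,0,0,0,0,1],[0,0,0,0,0,0,1],[0,0,0,0,0,0,1],[0,0,0,0,0,0,1]]'; python3 -c "
from h import *
st()"
```

```text
time: 5.4
tool_pos: [540.5, 156.6, 80.4]
eef_rot: [[0.113, 0.994, 0.0], [0.994, -0.113, 0.0], [0.0, 0.0, -1.0]]
contact_force: [1.7, 0.7, -0.6]
grip_width: 21.5
t 5.4 [540.5 156.6  80.4] yawx 83.52 F [ 1.7  0.7 -0.6] Ftool [0.9 1.6 0.6] g 21.5
```

```bash
python3 -m pendant '[[-0.006,0,0,0,0,0,1],[-0.006,0,0,0,0,0,1],[-0.006,0,0,0,0,0,1],[-0.006,0,0,0,0,0,1],[-0.006,0,0,0,0,0,1],[-0.006,0,0,0,0,0,1],[-0.006,0,0,0,0,0,1],[-0.006,0,0,0,0,0,1]]'; python3 -c "
from h import *
st()"; python3 -m pendant '[[-0.003,0,0,0,0,0,1],[-0.002,0,0,0,0,0,1]]'; python3 -c "
from h import *
st()"
```

```text
time: 6.4
tool_pos: [534.8, 109.5, 80.5]
eef_rot: [[0.112, 0.994, 0.0], [0.994, -0.112, 0.001], [0.001, -0.0, -1.0]]
contact_force: [1.3, 5.0, -2.2]
grip_width: 21.2
t 6.4 [534.8 109.5  80.5] yawx 83.57 F [ 1.3  5.  -2.2] Ftool [5.1 0.7 2.2] g 21.2
time: 6.65
tool_pos: [534.3, 104.4, 80.5]
eef_rot: [[0.112, 0.994, -0.0], [0.994, -0.112, 0.001], [0.001, -0.0, -1.0]]
contact_force: [1.3, 5.2, -2.0]
grip_width: 21.9
t 6.65 [534.3 104.4  80.5] yawx 83.54 F [ 1.3  5.2 -2. ] Ftool [5.3 0.7 2. ] g 21.9
```

```bash
for i in 1 2 3; do python3 -m pendant '[[-0.0015,0,0,0,0,0,1],[-0.0015,0,0,0,0,0,1]]' >/dev/null; python3 -c "
from h import *
st()"; done
```

```text
t 6.9 [534.  101.5  80.5] yawx 83.56 F [ 0.6  4.7 -1.7] Ftool [4.7 0.  1.7] g 21.7
t 7.15 [534.2 100.1  80.9] yawx 83.61 F [ 3.4 16.9  0.4] Ftool [17.1  1.5 -0.4] g 21.7
t 7.4 [534.6  99.6  81.7] yawx 83.7 F [ 4.9 28.7  3.4] Ftool [29.   1.7 -3.2] g 21.5
```

The stop is felt at knob y ≈ 100. That puts the screw axis at about (514.6,-73.6), which matches the camera estimate. Relaxing the push, letting go and rising.

```bash
python3 -m pendant '[[0.002,0,0,0,0,0,1],[0.0018,0,0,0,0,0,1],[0,0,0,0,0,0,1]]' >/dev/null; python3 -c "
from h import *
st()"; python3 -m pendant '[[0,0,0,0,0,0,-0.3],[0,0,0,0,0,0,-0.3],[0,0,0,0,0,0,-0.3],[0,0,0,0,0,0,-0.3],[0,0,-0.02,0,0,0,-0.3],[0,0,-0.045,0,0,0,-0.3],[0,0,-0.05,0,0,0,-0.5],[0,0,-0.05,0,0,0,-0.5],[0,0,-0.05,0,0,0,-0.5],[0,0,-0.05,0,0,0,-0.5],[0,0,0,0,0,0,-0.5]]'; python3 - <<'E'
from h import *
st()
a=viewer.grab_frame('scene')[:,:,::-1];cv2.imwrite('pics/s2.png',cv2.resize(a[160:300,230:390],None,fx=4,fy=4,interpolation=cv2.INTER_CUBIC))
E
```

```text
t 7.78 [534.1 100.3  80.7] yawx 83.59 F [ 1.9  9.  -0.7] Ftool [9.2 0.9 0.8] g 21.7
time: 9.15
tool_pos: [534.5, 99.7, 350.0]
eef_rot: [[0.112, 0.994, 0.006], [0.994, -0.112, 0.0], [0.001, 0.006, -1.0]]
contact_force: [0.3, 0.7, 0.5]
grip_width: 70.4
t 9.15 [534.5  99.7 350. ] yawx 83.56 F [0.3 0.7 0.5] Ftool [ 0.8  0.2 -0.5] g 70.4
```

View pics/s2.png

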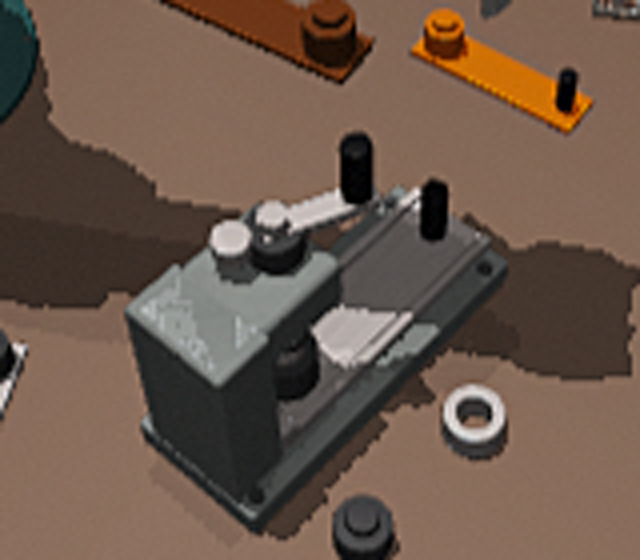

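The die is now under the head (290,370 in the crop), the carrier knob top is at (434,185) and the crank grip top at (357,140). Moving over the crank grip.

```bash
python3 - <<'E'
from h import *
s=viewer.get_calibration('scene')
a=atz(s,230+434.5/4-.5,160+187/4-.5,98);b=atz(s,230+357.5/4-.5,160+140/4-.5,289.5);print(a,b)
E
python3 -m pendant '[[-0.03,0.0055,0,0,0,0,-0.5],[-0.03,0.0055,0,0,0,0,-0.5],[-0.03,0.0055,0,0,0,0,-0.5],[-0.03,0.0055,0,0,0,0,-0.5],[0,0,0,0,0,0,-0.5],[0,0,0,0,0,0,-0.5]]'
```

```text
[532.34285403 103.75059615  98.        ] [544.70173103 -17.8110866  289.5       ]
time: 9.95
tool_pos: [541.8, -22.2, 345.2]
eef_rot: [[0.112, 0.994, -0.001], [0.994, -0.112, 0.0], [0.0, -0.001, -1.0]]
contact_force: [-0.0, 0.4, -0.0]
grip_width: 70.6
```

```bash
python3 -m pendant '[[0.001,0.002,0.018,0,0,0,-0.5],[0,0,0.018,0,0,0,-0.5],[0,0,0.018,0,0,0,-0.5],[0,0,0.018,0,0,0,-0.5],[0,0,0,0,0,0,-0.5]]'; python3 -m pendant '[[0,0,0,0,0,0,1],[0,0,0,0,0,0,1],[0,0,0,0,0,0,1],[0,0,0,0,0,0,1],[0,0,0,0,0,0,1],[0,0,0,0,0,0,1],[0,0,0,0,0,0,1],[0,0,0,0,0,0,1]]';python3 -c "
from h import *
st();print(r.read_state()['joint_pos'].round(0))"
```

```text
time: 10.58
tool_pos: [543.7, -22.2, 271.9]
eef_rot: [[0.113, 0.994, -0.002], [0.994, -0.113, 0.001], [0.0, -0.002, -1.0]]
contact_force: [0.8, 1.1, -0.2]
grip_width: 70.2
time: 11.58
tool_pos: [544.9, -22.2, 273.6]
eef_rot: [[0.113, 0.994, 0.001], [0.994, -0.113, 0.0], [0.0, 0.001, -1.0]]
contact_force: [5.3, -1.1, -1.8]
grip_width: 21.2
t 11.57 [544.9 -22.2 273.6] yawx 83.52 F [ 5.3 -1.1 -1.8] Ftool [-0.5  5.3  1.8] g 21.2
[ 38.  19. -47. 100.  15.  68. -20.]
```

```bash
cat >> h.py <<'E'
A=np.array([514.6,-73.6]);ya=np.radians(83.5);X=np.array([np.cos(ya),np.sin(ya)]);Y=np.array([np.sin(ya),-np.cos(ya)])
def cr():
    s=r.read_state();d=s['tool_pos'][:2]-A;a,b=d@X,d@Y;th=np.arctan2(b,a)%(2*np.pi);f=s['contact_force'][:2];fa,fb=f@X,f@Y
    print('t %.2f th %.3f rad %.1f Ftan %.2f Frad %.2f Fz %.1f z %.1f g %.1f'%(s['time'],th,np.hypot(a,b),-(-fa*np.sin(th)+fb*np.cos(th)),fa*np.cos(th)+fb*np.sin(th),s['contact_force'][2],s['tool_pos'][2],s['grip_width']),flush=True)
def tab(t0,n,d):
    for k in range(n):
        a,b=t0+k*d,t0+k*d+d;print('%.2f: [%.4f,%.4f'%(b,.06*(np.cos(b)-np.cos(a)),.06*(np.sin(b)-np.sin(a))))
E
python3 -c "
from h import *
cr();tab(.42,26,.1)"
```

```text
t 11.57 th 0.419 rad 59.6 Ftan -5.06 Frad 1.76 Fz -1.8 z 273.6 g 21.2
0.52: [-0.0027,0.0053
0.62: [-0.0032,0.0050
0.72: [-0.0037,0.0047
0.82: [-0.0042,0.0043
0.92: [-0.0046,0.0039
1.02: [-0.0049,0.0034
1.12: [-0.0053,0.0029
1.22: [-0.0055,0.0023
1.32: [-0.0057,0.0018
1.42: [-0.0059,0.0012
1.52: [-0.0060,0.0006
1.62: [-0.0060,0.0000
1.72: [-0.0060,-0.0006
1.82: [-0.0059,-0.0012
1.92: [-0.0057,-0.0018
2.02: [-0.0055,-0.0023
2.12: [-0.0053,-0.0029
2.22: [-0.0050,-0.0034
2.32: [-0.0046,-0.0039
2.42: [-0.0042,-0.0043
2.52: [-0.0037,-0.0047
2.62: [-0.0032,-0.0050
2.72: [-0.0027,-0.0053
2.82: [-0.0022,-0.0056
2.92: [-0.0016,-0.0058
3.02: [-0.0010,-0.0059
```

```bash
C='from h import *;cr()'
python3 -m pendant '[[-0.0027,0.0063,0,0,0,0,1],[-0.0032,0.005,0,0,0,0,1],[-0.0037,0.0047,0,0,0,0,1]]'>/dev/null; python3 -c "$C"
python3 -m pendant '[[-0.0042,0.0043,0,0,0,0,1],[-0.0046,0.0039,0,0,0,0,1],[-0.0049,0.0034,0,0,0,0,1]]'>/dev/null; python3 -c "$C"
python3 -m pendant '[[-0.0053,0.0029,0,0,0,0,1],[-0.0055,0.0023,0,0,0,0,1],[-0.0057,0.0018,0,0,0,0,1]]'>/dev/null; python3 -c "$C"
```

```text
t 11.95 th 0.714 rad 59.9 Ftan 7.94 Frad -3.72 Fz 5.5 z 273.5 g 21.9
t 12.32 th 1.011 rad 60.0 Ftan 7.15 Frad -4.69 Fz 6.8 z 273.5 g 21.4
t 12.70 th 1.307 rad 60.1 Ftan 7.79 Frad -4.41 Fz 5.0 z 273.5 g 21.7
```

```bash
C='from h import *;cr()'
python3 -m pendant '[[-0.0059,0.0012,0,0,0,0,1],[-0.006,0.0006,0,0,0,0,1],[-0.006,0,0,0,0,0,1]]'>/dev/null; python3 -c "$C"
python3 -m pendant '[[-0.006,-0.0006,0,0,0,0,1],[-0.0059,-0.0012,0,0,0,0,1],[-0.0057,-0.0018,0,0,0,0,1]]'>/dev/null; python3 -c "$C"
python3 -m pendant '[[-0.0055,-0.0023,0,0,0,0,1],[-0.0053,-0.0029,0,0,0,0,1]]'>/dev/null; python3 -c "$C"
python3 -m pendant '[[-0.005,-0.0034,0,0,0,0,1],[-0.0046,-0.0039,0,0,0,0,1]]'>/dev/null; python3 -c "$C"
python3 -m pendant '[[-0.0042,-0.0043,0,0,0,0,1],[-0.0037,-0.0047,0,0,0,0,1]]'>/dev/null; python3 -c "$C;tab(2.52,44,.1)"
```

```text
t 13.07 th 1.605 rad 60.1 Ftan 7.53 Frad -2.20 Fz 3.1 z 273.6 g 21.7
t 13.45 th 1.904 rad 60.1 Ftan 7.37 Frad -0.22 Fz 0.4 z 273.6 g 21.3
t 13.70 th 2.105 rad 60.2 Ftan 6.76 Frad 0.09 Fz -0.3 z 273.6 g 21.6
t 13.95 th 2.307 rad 60.3 Ftan 7.47 Frad -0.24 Fz -1.4 z 273.6 g 21.5
t 14.20 th 2.508 rad 60.3 Ftan 7.27 Frad 0.02 Fz -2.1 z 273.6 g 21.8
2.62: [-0.0032,-0.0050
2.72: [-0.0027,-0.0053
2.82: [-0.0022,-0.0056
2.92: [-0.0016,-0.0058
3.02: [-0.0010,-0.0059
3.12: [-0.0004,-0.0060
3.22: [0.0002,-0.0060
3.32: [0.0008,-0.0059
3.42: [0.0014,-0.0058
3.52: [0.0019,-0.0057
3.62: [0.0025,-0.0055
3.72: [0.0030,-0.0052
3.82: [0.0035,-0.0049
3.92: [0.0040,-0.0045
4.02: [0.0044,-0.0041
4.12: [0.0048,-0.0036
4.22: [0.0051,-0.0031
4.32: [0.0054,-0.0026
4.42: [0.0056,-0.0020
4.52: [0.0058,-0.0014
4.62: [0.0059,-0.0009
4.72: [0.0060,-0.0003
4.82: [0.0060,0.0003
4.92: [0.0059,0.0009
5.02: [0.0058,0.0015
5.12: [0.0056,0.0021
5.22: [0.0054,0.0026
5.32: [0.0051,0.0032
5.42: [0.0047,0.0037
5.52: [0.0044,0.0041
5.62: [0.0039,0.0045
5.72: [0.0035,0.0049
5.82: [0.0029,0.0052
5.92: [0.0024,0.0055
6.02: [0.0018,0.0057
6.12: [0.0013,0.0059
6.22: [0.0007,0.0060
6.32: [0.0001,0.0060
6.42: [-0.0005,0.0060
6.52: [-0.0011,0.0059
6.62: [-0.0017,0.0058
6.72: [-0.0023,0.0056
6.82: [-0.0028,0.0053
6.92: [-0.0033,0.0050
```

Tracking is clean and free drag is about 7.3 N. From here I'll sample every 0.2 rad.

```bash
C='from h import *;cr()'
python3 -m pendant '[[-0.0032,-0.005,0,0,0,0,1],[-0.0027,-0.0053,0,0,0,0,1]]'>/dev/null; python3 -c "$C"
python3 -m pendant '[[-0.0022,-0.0056,0,0,0,0,1],[-0.0016,-0.0058,0,0,0,0,1]]'>/dev/null; python3 -c "$C"
python3 -m pendant '[[-0.001,-0.0059,0,0,0,0,1],[-0.0004,-0.006,0,0,0,0,1]]'>/dev/null; python3 -c "$C"
python3 -m pendant '[[0.0002,-0.006,0,0,0,0,1],[0.0008,-0.0059,0,0,0,0,1]]'>/dev/null; python3 -c "$C"
python3 -m pendant '[[0.0014,-0.0058,0,0,0,0,1],[0.0019,-0.0057,0,0,0,0,1]]'>/dev/null; python3 -c "$C"
python3 -m pendant '[[0.0025,-0.0055,0,0,0,0,1],[0.003,-0.0052,0,0,0,0,1]]'>/dev/null; python3 -c "$C"
```

```text
t 14.45 th 2.707 rad 60.3 Ftan 6.41 Frad 0.12 Fz -2.3 z 273.6 g 21.4
t 14.70 th 2.907 rad 60.4 Ftan 7.49 Frad -0.95 Fz -3.5 z 273.6 g 21.5
t 14.95 th 3.102 rad 60.3 Ftan 10.72 Frad -0.53 Fz -6.7 z 273.7 g 21.7
t 15.20 th 3.299 rad 60.3 Ftan 11.31 Frad 0.07 Fz -6.0 z 273.7 g 21.4
t 15.45 th 3.497 rad 60.3 Ftan 11.13 Frad -1.28 Fz -6.0 z 273.7 g 21.2
t 15.70 th 3.697 rad 60.3 Ftan 10.83 Frad -3.39 Fz -6.8 z 273.6 g 21.4
```

There is a clear, sustained jump of about +3.5 N between 2.91 and 3.10, so contact is at about 3.0 rad. The target is about 6.15 rad.

```bash
C='from h import *;cr()'
python3 -m pendant '[[0.0035,-0.0049,0,0,0,0,1],[0.004,-0.0045,0,0,0,0,1],[0.0044,-0.0041,0,0,0,0,1]]'>/dev/null; python3 -c "$C"
python3 -m pendant '[[0.0048,-0.0036,0,0,0,0,1],[0.0051,-0.0031,0,0,0,0,1],[0.0054,-0.0026,0,0,0,0,1]]'>/dev/null; python3 -c "$C"
python3 -m pendant '[[0.0056,-0.002,0,0,0,0,1],[0.0058,-0.0014,0,0,0,0,1],[0.0059,-0.0009,0,0,0,0,1]]'>/dev/null; python3 -c "$C"
python3 -m pendant '[[0.006,-0.0003,0,0,0,0,1],[0.006,0.0003,0,0,0,0,1],[0.0059,0.0009,0,0,0,0,1]]'>/dev/null; python3 -c "$C"
python3 -m pendant '[[0.0058,0.0015,0,0,0,0,1],[0.0056,0.0021,0,0,0,0,1]]'>/dev/null; python3 -c "$C"
```

```text
t 16.07 th 3.994 rad 60.2 Ftan 11.00 Frad -2.55 Fz -6.6 z 273.6 g 21.6
t 16.45 th 4.289 rad 60.1 Ftan 12.06 Frad -2.91 Fz -5.9 z 273.6 g 21.6
t 16.82 th 4.584 rad 60.0 Ftan 11.47 Frad -1.75 Fz -0.0 z 273.6 g 21.5
t 17.20 th 4.884 rad 59.9 Ftan 11.40 Frad 0.81 Fz 3.8 z 273.5 g 21.6
t 17.45 th 5.085 rad 59.9 Ftan 12.76 Frad 2.26 Fz 7.2 z 273.5 g 21.7
```

```bash
C='from h import *;cr()'
python3 -m pendant '[[0.0054,0.0026,0,0,0,0,1],[0.0051,0.0032,0,0,0,0,1],[0.0047,0.0037,0,0,0,0,1]]'>/dev/null; python3 -c "$C"
python3 -m pendant '[[0.0044,0.0041,0,0,0,0,1],[0.0039,0.0045,0,0,0,0,1],[0.0035,0.0049,0,0,0,0,1]]'>/dev/null; python3 -c "$C"
python3 -m pendant '[[0.0029,0.0052,0,0,0,0,1],[0.0024,0.0055,0,0,0,0,1]]'>/dev/null; python3 -c "$C"
python3 -m pendant '[[0.0018,0.0057,0,0,0,0,1],[0.0013,0.0059,0,0,0,0,1]]'>/dev/null; python3 -c "$C"
```

```text
t 17.82 th 5.390 rad 59.8 Ftan 12.52 Frad 3.69 Fz 10.7 z 273.4 g 21.4
t 18.20 th 5.694 rad 59.7 Ftan 12.67 Frad 2.48 Fz 11.4 z 273.4 g 21.7
t 18.45 th 5.897 rad 59.7 Ftan 12.46 Frad 1.43 Fz 11.1 z 273.4 g 21.9
t 18.70 th 6.099 rad 59.7 Ftan 13.28 Frad 1.08 Fz 11.1 z 273.4 g 21.4
```

```bash
C='from h import *;cr()'
python3 -m pendant '[[0.0004,0.003,0,0,0,0,1],[0,0,0,0,0,0,1]]'>/dev/null; python3 -c "$C"
python3 -m pendant '[[-0.0001,-0.001,0,0,0,0,1],[0,0,0,0,0,0,1]]'>/dev/null; python3 -c "$C"
```

```text
t 18.95 th 6.154 rad 59.7 Ftan 8.32 Frad 0.01 Fz 8.3 z 273.5 g 21.9
t 19.20 th 6.150 rad 59.7 Ftan 0.16 Frad 1.76 Fz 2.0 z 273.5 g 21.5
```

```bash
C='from h import *;cr()'
python3 -m pendant '[[0,0,0,0,0,0,0.3],[0,0,0,0,0,0,0.1],[0,0,0,0,0,0,0],[0,0,0,0,0,0,0],[0,0,0,0,0,0,0]]'; python3 -c "$C"
```

```text
time: 19.82
tool_pos: [513.3, -14.0, 273.4]
eef_rot: [[0.113, 0.994, -0.0], [0.994, -0.113, 0.0], [0.0, -0.0, -1.0]]
contact_force: [-0.1, 0.8, -0.3]
grip_width: 47.2
t 19.82 th 6.149 rad 59.6 Ftan 0.04 Frad 0.81 Fz -0.3 z 273.4 g 47.2
```

Free of the grip (47 mm open). Lifting straight up and moving clear, then one last check.

```bash
python3 -m pendant '[[0,0,-0.02,0,0,0,0],[0,0,-0.03,0,0,0,0],[0,0,-0.04,0,0,0,0],[0.03,0,-0.02,0,0,0,0],[0.05,0,0,0,0,0,0],[0.05,0,0,0,0,0,0],[0.05,0,0,0,0,0,0],[0.04,0,0,0,0,0,0],[0,0,0,0,0,0,0],[0,0,0,0,0,0,0]]'; python3 - <<'E'
from h import *
a=viewer.grab_frame('scene')[:,:,::-1];cv2.imwrite('pics/s3.png',cv2.resize(a[140:380,150:390],None,fx=2.5,fy=2.5,interpolation=cv2.INTER_CUBIC))
E
```

```text
time: 21.08
tool_pos: [538.2, 204.1, 383.3]
eef_rot: [[0.113, 0.994, -0.0], [0.994, -0.113, -0.0], [-0.0, -0.0, -1.0]]
contact_force: [0.6, -0.2, 1.0]
grip_width: 47.0
```

View pics/s3.png

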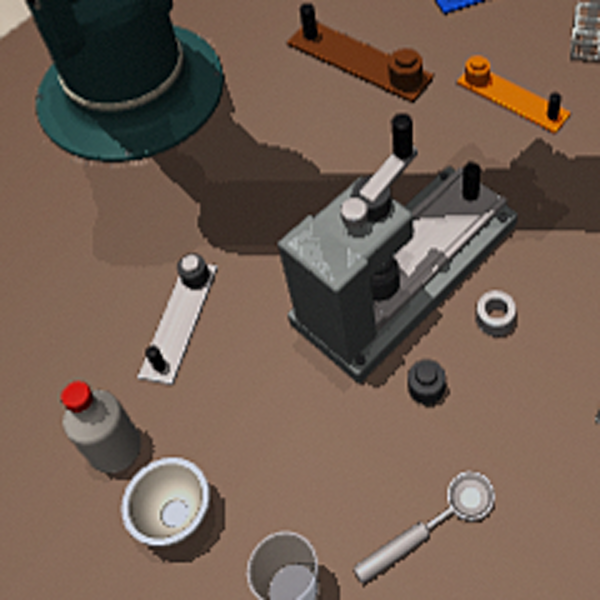

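The crank grip is at (402,122), just short of a full turn. The carrier knob at (471,168) is where I left it, and the other items are undisturbed. Handing in.

```bash
python3 -c "
from h import *
print(r.close_job())"
```

```text
the job is handed in; nothing more can be done
None
```

The carrier is home against the stop, and the press is tightened half a turn past contact. The job was handed in at about 21 s with the arm clear of everything.

- **Carrier:** I slid it in about 56 mm until the push rose from 5 N to 29 N. The stop position put the screw axis within about 1.5 mm of where the cameras had it. The last picture shows the knob where I left it.
- **Contact:** free drag at the crank grip was about 7.3 N. It jumped to 10.7–11.3 N between 2.91 and 3.10 rad and stayed there, so I took contact at about 3.0 rad (uncertain by about 0.1).
- **Tightening:** I stopped at 6.15 rad, half a turn past contact. Drag there was about 13 N, against an expected 12.8 N or so. By the press's stated spring rate that is about 85 N on the die; this force was not measured directly.
- **Release:** I backed the force off to about zero, opened the jaws and lifted straight up. The measured crank position did not change on opening (6.150 to 6.149 rad).
- **Other things:** by eye, the other bench items visible in the last picture had not moved. The tube rack is only partly in that view.

The one disagreement was that the scene camera read about 3–4 mm high in y compared with the top camera and the felt positions. I went with the top camera and what the arm felt.

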